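# Close the arch-setting jig: lower its cover, swing the bar into its catch

### The arm

A 7-joint arm with a two-finger parallel gripper is mounted at the origin on the work surface. World frame = base frame: x ahead of the robot, y to its left, z up, the work surface at z = 0. Lengths are in m, angles in rad, forces in N, time in s.
With the tool pointing down it reaches from about 0.425 to 0.875 m from the base axis. Payload 4.7 kg.
Tool frame: the origin (TCP) lies where the fingers leave the gripper's body, on its centre line; the fingertips stand 70 mm ahead of it and the grasp point (between the pads) lies 51 mm ahead of it; z points along the fingers, y is the line along which they close (so a half turn about z gives the same grasp; the last joint's range is limited). The gripper opens to 87 mm and grips with 3 to 60 N. Pads are 19 mm wide; open, the fingers measure 117 mm over their backs; the gripper's body (75 mm by 190 mm) begins 51 mm behind the grasp point.
Start: joints at [-1.107, 0.321, -0.07, 1.45, 0.023, 1.371, -0.057], TCP at [0.283, 0.585, 0.292] pointing down, gripper open.
Joint ranges: [-2.86, 2.86], [-0.3, 2.09], [-1.38, 1.24], [0.06, 2.45], [-1.56, 4.7], [0.09, 2.05], [-2.69, 2.69]. Speed limits (rad/s): [2.57, 2.57, 3.14, 3.14, 3.14, 3.14, 3.14].

### API

Orientations are given as a rotation vector (axis times angle).
In Python, from bench import get_state, get_image, get_calibration, close_job gives the robot as it stands.
- The arm moves only by the tool send_rows, never from a script. Its argument "rows" is a list of rows, each an object of numbers: "hand": the finger opening in mm, from 0 to 87; "x", "y", "z": the shift along the world's x, y, z in mm; "roll": the turn about the world's z in degrees. A call has 1 to 10 rows; each row shifts and turns the commanded pose from where the row before left it; what a row does not reach is not made up. A row lasts 1/10 s, in which the tool goes at most 50 mm and 8.59 degrees, less where a joint would pass 70% of its speed; a pose out of reach is approached as far as the arm can. A call is refused whole if a number of a shift passes 50 or a number of a turn 8.59, either way. A call with a gripper value outside its range is refused whole. The fingers move at their own pace and stop on an object; "force" is the grip in N (left out, the last holds). Time passes only in rows, so rows that do not move let the fingers close. It gives the time, the measured TCP pose, the force, the opening and the grip force at its end, in the units of the state.
- get_state(): the state, without advancing time (a new reading comes with each control period).
- get_image(name): name is "scene" or "top" or "wrist"; returns the picture (400x640x3 uint8, blue, green, red); there is no depth.
- get_calibration(name): a dict with "mtx" (3x3 intrinsics, pixels), "D" ([k1, k2, p1, p2, k3] as OpenCV has them; the pictures are not rectified), "world_from_camera" (4x4, takes a point from camera to world coordinates). Camera axes: x right, y down, z forward; pixel columns grow to the right and rows downward; lengths in m; the calibration is good to about 2 mm. A picture is of the moment at which its call begins: read the wrist's pose just before it. get_calibration takes no time and is no camera call; for the wrist camera it gives the pose at the moment of the call.
- close_job(): hands the job in; it is judged then, once.
The state is a dict: "time": time; "joint_positions": joint angles; "qd": joint speeds; "joint_torque": joint torques, N m; "position": TCP position; "tool_rot": TCP orientation; "ft_force": force on the tool from outside, world axes, zero at the start; "torque": the same for the moment, N m; "grip_width": opening from 0.0 (shut) to 1.0 (fully open); "grip_force": force on a finger pad.
Only numpy, scipy, OpenCV 4.12 (cv2) and the standard library are available. Lean on these libraries where they do the work, as an engineer would, in place of code of your own. Each camera call takes 0.05 s, during which the arm holds its last target. There are 200 camera calls.

### The job

Close the wooden setting jig over the glued arch: lower its hinged plywood cover gently all the way down onto its stops, without letting it slam or bearing down hard on it, and then, with the cover down, swing the steel bar across it until it rests fully home in its catch. Leave the arch in the jig and everything else on the bench where it stands.

Things in the scene. Friction and masses are not known exactly. Their poses are not given: they have to be found in the camera images.
- press: Jig fixed to the bench: dark wooden bed 220 x 270 x 45 mm (x, y, z), two stop rails, hinge at its +y side, pivot post and catch at its -y side. Origin: centre of the bed's underside, at bench level; z up. x runs along the hinge, y from the cover's free edge to its hinge. Turned up to 0.22 rad from the world axes. Carries cover and bar; never bear on any of it with over 60 N.
- cover (a joint): Plywood cover, 160 mm along the hinge, 210 mm hinge to free edge, 18 mm thick, about 0.4 kg. Angle, rad: 0 = down on its rubber stops (underside 75, top 93 mm above the bench), pi/2 upright, most 1.75; starts 1.0 to 1.45. Stiff hinge (0.75 N m): it stays where left and must be pushed all the way, 1 to 8 N near its edge. No faster than 1.2 rad/s in the last 0.2 rad.
- cover_hinge (a point): On the hinge axis, middle of the hinged edge of the cover's underside; in the jig's frame (0, 100, 75) mm. The raised cover's outer face (its top when down) looks to the jig's +y side: push it from there, towards -y and down. On that face a steel grab handle: bar 90 mm long, 10 mm thick, parallel to the hinge, 75 mm from it, axis 32 mm off the face.
- cover_edge (a point): Middle of the cover's free edge, on the outer (top) face; 210 mm from the hinge along the cover and 18 mm off its underside.
- swingbar (a joint): Steel swing bar on a vertical pivot, 205 mm long, 8 mm thick. Angle, rad: 0 = home in the catch, along the jig's +x over the cover's free edge; grows clockwise from above; pi/2 = sticking out along the jig's -y; most 1.9; starts 1.05 to 1.5. Light friction (0.08 N m), stays where left. Until the cover is below 0.15 rad keep the bar above 0.6 rad: it would block the cover.
- bar_pivot (a point): On the bar's pivot axis at its lower edge; in the jig's frame (-95, -100, 97) mm. The bar's lower edge is 97 mm, its upper edge 119 mm above the bench, 4 mm over the lowered cover. Push the bar on its outer side, first towards the jig's +x and finally towards +y.
- bar_post (a point): Top of the upright round thumb post on the bar, 12 mm diameter, 130 mm from the pivot; its top is 132 mm and its foot 115 mm above the bench. Handy for pushing the bar.
- catch (a point): Top centre of the steel catch, a bracket 30 x 30 mm open towards the jig's -y, in which the bar's last 20 mm end up; in the jig's frame (100, -100, 130) mm.
- blank: Glued wooden arch, a flat U about 80 x 115 x 24 mm, lying loose on the jig's bed between the rails; the lowered cover clears it by 6 mm. Origin at its underside, middle of the U's centre of curvature. Must stay there.
- form_a: Bystander: standing wooden arch about 115 x 50 mm, 195 mm tall with its black loop; origin under its middle. On the jig's -y side, past the bar.
- form_b: Bystander: a like standing arch, on the jig's +y side, behind the raised cover.
- form_c: Bystander: a like standing arch, between the robot and the jig.
- mallet: Bystander: hammer about 250 mm long lying at the near right of the bench.
- brush: Bystander: brush lying at the near left of the bench.

How it is judged:
By the outcome, as a careful person would: the job done as asked, in the order asked, and still so for the second after the job is handed in, with the robot touching nothing.
It also fails if it takes over 64 s, if anything falls off the work surface, if the arm or the gripper's body presses on something with over 40 N, if the wrist force passes 120 N, or if a joint passes its speed limit or range.

## Working session

There is one attempt and no reset: what is moved stays moved. The work goes in short steps, Python scripts to look and compute and a tool call to move; the robot and the scene stay as the last step left them, time stands still between calls to the robot, and variables do not carry over. Pictures are saved under pics/ and viewed, at most 10 in all, crops included, and the job is handed in when it is done.

Besides the shell and the picture viewer there is one more tool, called after "Call:" as a command line: name --argument value ..., lists and objects as JSON in quotes. send_rows: Moves the arm, as the interface text tells. Its arguments: {"type":"object","properties":{"rows":{"type":"array","items":{"type":"object","properties":{"hand":{"type":"number"},"x":{"type":"number"},"y":{"type":"number"},"z":{"type":"number"},"roll":{"type":"number"}}}},"force":{"type":"number"}},"required":["rows"]}

```bash
mkdir -p pics; python3 - <<'E'
from bench import *
import cv2
s=get_state();print(s['time'],s['position'],s['tool_rot'],s['grip_width'])
for n in('scene','top'):
    cv2.imwrite(f'pics/{n}0.png',get_image(n));c=get_calibration(n);print(c)
E
```

```text
0.0 [0.28246666 0.58493318 0.2911603 ] [-7.00499566e-01 -3.06219240e+00  3.02099115e-03] 1.0013631383149304
{'mtx': array([[361.02630833,   0.        , 317.49391327],
       [  0.        , 361.02630833, 201.05106586],
       [  0.        ,   0.        ,   1.        ]]), 'D': array([0.00827156, 0.        , 0.        , 0.        , 0.        ]), 'world_from_camera': array([[ 0.74058367,  0.40839113, -0.53362207,  1.19461303],
       [ 0.67184986, -0.43537207,  0.59922361, -0.78892749],
       [ 0.01239346, -0.80228913, -0.59680697,  0.85886956],
       [ 0.        ,  0.        ,  0.        ,  1.        ]])}
{'mtx': array([[421.18313395,   0.        , 323.00006363],
       [  0.        , 421.18313395, 202.51999284],
       [  0.        ,   0.        ,   1.        ]]), 'D': array([-0.03286092,  0.        ,  0.        ,  0.        ,  0.        ]), 'world_from_camera': array([[ 0.01160952, -0.98851537,  0.15067374,  0.29610318],
       [-0.99988952, -0.01287529, -0.00742787, -0.02962415],
       [ 0.00928253, -0.15057085, -0.98855564,  1.53611261],
       [ 0.        ,  0.        ,  0.        ,  1.        ]])}
```

View pics/scene0.png

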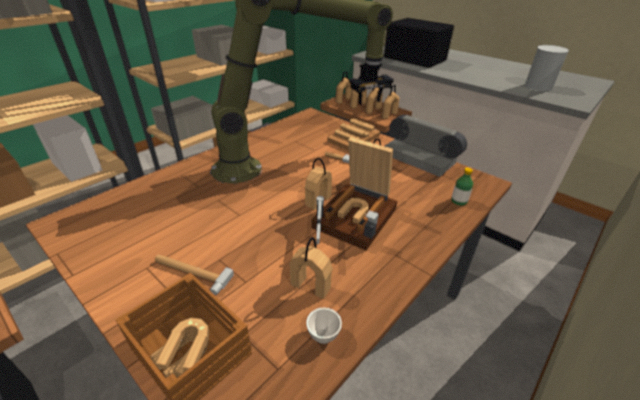

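View pics/top0.png

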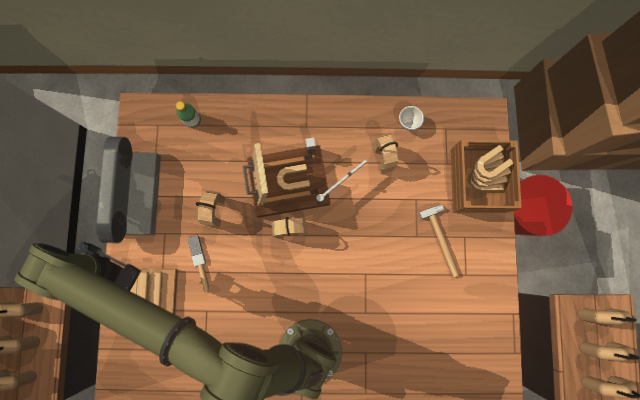

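The jig is at about (285,178) in the top view. The cover is upright at x≈260, the bar runs from pivot (320,197) to tip (366,161), and the catch is near (311,143). I'll enlarge both views.

```bash
python3 - <<'E'
import cv2
a=cv2.imread('pics/top0.png')[125:245,190:400];cv2.imwrite('pics/topc.png',cv2.resize(a,(798,456),interpolation=cv2.INTER_CUBIC))
a=cv2.imread('pics/scene0.png')[125:300,280:420];cv2.imwrite('pics/scc.png',cv2.resize(a,(480,600),interpolation=cv2.INTER_CUBIC))
E
```

```text
(no output)
```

View pics/topc.png

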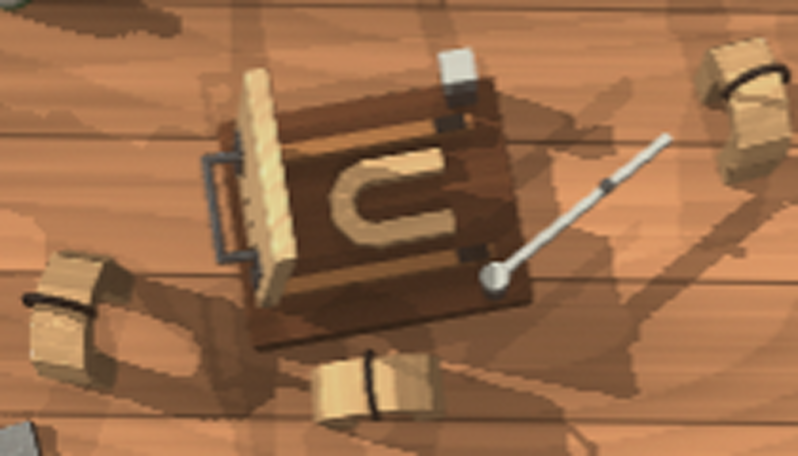

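View pics/scc.png

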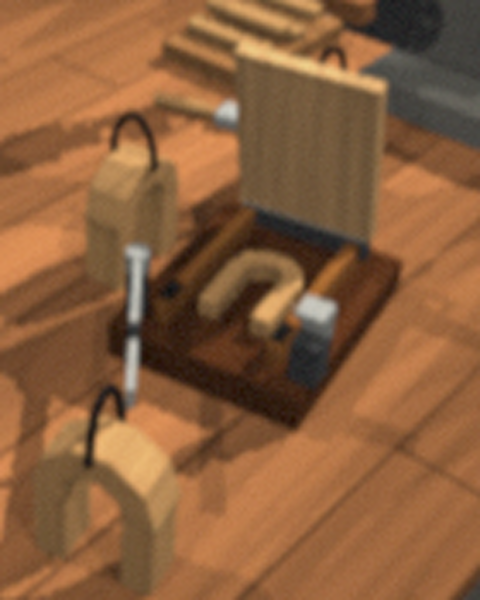

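Both crops are clear enough to read features from, so I'll fit the jig pose and both joint angles to them.

```bash
cat > h.py <<'E'
import numpy as np,cv2
from scipy.spatial.transform import Rotation as R
def proj(c,P):
    T=np.linalg.inv(c['world_from_camera'])
    return cv2.projectPoints(np.array(P,float).reshape(-1,3),cv2.Rodrigues(T[:3,:3])[0],T[:3,3],c['mtx'],c['D'])[0][:,0]
def w(p,J):  # p=[x,y,yaw,...], J in mm
    J=np.array(J,float).reshape(-1,3)/1000
    return J@R.from_euler('z',p[2]).as_matrix().T+[p[0],p[1],0]
def cov(x,d,t,a): return [x,100-d*np.cos(a)+t*np.sin(a),75+d*np.sin(a)+t*np.cos(a)]
def bar(r,z,b,o=0): return [-95+r*np.cos(b)+o*np.sin(b)*-1,-100-r*np.sin(b)-o*np.cos(b),z]
E
cat > fit.py <<'E'
from h import *
from bench import *
from scipy.optimize import least_squares
ct,cs=get_calibration('top'),get_calibration('scene')
top=np.array([(530,298),(495,78),(457,65),(495,273),(606,184),(668,137),(268,70),(297,258)])/3.8+[190,125]
sc=np.array([(318,308),(138,250),(132,328),(130,402),(240,55),(385,90)])/(480/140)+[280,125]
def pts(p):
    a,b=p[3:]
    P=[(-110,-135,45),(110,-135,45),(100,-100,130),(-95,-100,122),bar(130,132,b),bar(205,119,b),cov(80,210,0,a),cov(-80,210,0,a)]
    return w(p,P),w(p,[P[2],P[3],P[4],bar(205,108,b),P[7],P[6]])
def f(p):
    A,B=pts(p);return np.r_[proj(ct,A)-top,proj(cs,B)-sc].ravel()
r=least_squares(f,[.6,.05,.1,1.3,1.2],loss='soft_l1')
print(r.x.round(4));print(f(r.x).reshape(-1,2).round(1).tolist())
p=r.x;np.save('p.npy',p)
for n,J in dict(edge=cov(0,210,18,p[3]),edgeL=cov(-80,210,18,p[3]),edgeR=cov(80,210,18,p[3]),post=bar(130,132,p[4]),tip=bar(205,119,p[4]),catch=(100,-100,130),pivot=(-95,-100,119),home=bar(130,132,0),hinge=(0,100,75)).items(): print(n,w(p,J)[0].round(3))
# bystander tops, rough: back-project at z=.15 (arch top) in the top view
for n,u in dict(a=(745,65),b=(65,300),c=(372,385)).items():
    q=cv2.undistortPoints(np.array([[u]],float)/3.8+[190,125],ct['mtx'],ct['D'])[0,0]
    W=ct['world_from_camera'];d=W[:3,:3]@[*q,1];print(n,(W[:3,3]+d*(.15-W[2,3])/d[2]).round(3))
E
python3 fit.py
```

```text
[0.6051 0.0864 0.1838 1.3664 1.0615]
[[0.7, -0.3], [-0.6, -1.0], [-0.0, -0.2], [-0.4, 0.3], [0.0, -0.4], [0.1, -0.5], [-0.6, -1.3], [-0.3, -0.4], [-0.9, 0.3], [-0.2, -0.0], [0.1, -1.1], [-0.5, -0.8], [-1.9, -1.1], [-1.2, 0.9]]
edge [0.591 0.16  0.284]
edgeL [0.513 0.145 0.284]
edgeR [0.67  0.175 0.284]
post [ 0.613 -0.129  0.132]
tip [ 0.661 -0.187  0.119]
catch [0.722 0.006 0.13 ]
pivot [ 0.53  -0.029  0.119]
home [ 0.658 -0.006  0.132]
hinge [0.587 0.185 0.075]
a [ 0.719 -0.253  0.15 ]
b [0.498 0.345 0.15 ]
c [0.426 0.075 0.15 ]
```

Call:
send_rows --rows '[{"z": 25, "hand": 0}, {"z": 20, "roll": -7.7}, {"x": 30, "y": -30, "roll": -7.7}, {"x": 30, "y": -35, "roll": -7.7}, {"x": 30, "y": -35, "roll": -7.7}, {"x": 30, "y": -35, "roll": -7.7}, {"x": 30, "y": -35, "roll": -7.7}, {"x": 30, "y": -35, "roll": -7.7}, {"x": 30, "y": -35}, {"x": 30, "y": -35}]'

```text
schema error: expected keys hand, x, y, z, roll
```

Call:
send_rows --rows '[{"x": 0, "y": 0, "z": 25, "roll": 0, "hand": 0}, {"x": 0, "y": 0, "z": 20, "roll": -7.7, "hand": 0}, {"x": 30, "y": -30, "z": 0, "roll": -7.7, "hand": 0}, {"x": 30, "y": -35, "z": 0, "roll": -7.7, "hand": 0}, {"x": 30, "y": -35, "z": 0, "roll": -7.7, "hand": 0}, {"x": 30, "y": -35, "z": 0, "roll": -7.7, "hand": 0}, {"x": 30, "y": -35, "z": 0, "roll": -7.7, "hand": 0}, {"x": 30, "y": -35, "z": 0, "roll": -7.7, "hand": 0}, {"x": 30, "y": -35, "z": 0, "roll": 0, "hand": 0}, {"x": 30, "y": -35, "z": 0, "roll": 0, "hand": 0}]'

```text
time: 1.1
position: [0.5234, 0.3087, 0.3369]
tool_rot: [-2.012, -2.412, 0.001]
ft_force: [0.9, 0.3, 0.2]
grip_width: 0.173
grip_force: 0.0
```

Call:
send_rows --rows '[{"x": 25, "y": -40, "z": 0, "roll": 0, "hand": 0}, {"x": 25, "y": -40, "z": 0, "roll": 0, "hand": 0}, {"x": 8, "y": -15, "z": -2, "roll": 0, "hand": 0}, {"x": 0, "y": 0, "z": 0, "roll": 0, "hand": 0}]'

```text
time: 1.5
position: [0.5822, 0.2107, 0.3346]
tool_rot: [2.02, 2.404, -0.003]
ft_force: [-0.6, -0.2, 0.4]
grip_width: 0.005
grip_force: 0.0
```

```bash
cat > path.py <<'E'
from h import *
from bench import *
p=np.load('p.npy');s=get_state();pos=s['position'];print(pos,s['ft_force'],s['grip_width'])
prev=pos*1000
for a in [1.366,1.25,1.15,1.05,.95,.85,.75,.65,.55,.45,.35,.25,.15,.08,.04,.02,0]:
    c=cov(0,190,18,a);c[1]+=10;c[2]+=70;q=w(p,c)[0]*1000
    print(a,q.round(0),(q-prev).round(1));prev=q
E
python3 path.py; python3 -c "
from bench import *;import cv2
a=get_image('scene')[100:280,260:440];cv2.imwrite('pics/s1.png',cv2.resize(a,(600,600),interpolation=cv2.INTER_CUBIC))"
```

```text
[0.58215781 0.21068497 0.3346097 ] [-0.63002067 -0.15391642  0.43612211] 0.005360358859204411
1.366 [589. 174. 335.] [  6.7 -36.8   0.1]
1.25 [593. 152. 331.] [  4.  -21.4  -3.7]
1.15 [596. 134. 326.] [  3.4 -18.   -5.2]
1.05 [599. 117. 319.] [  3.2 -17.4  -7. ]
0.95 [603. 100. 310.] [  3.1 -16.7  -8.7]
0.85 [605.  85. 300.] [  2.9 -15.7 -10.4]
0.75 [608.  70. 288.] [  2.7 -14.6 -11.9]
0.65 [611.  57. 274.] [  2.5 -13.4 -13.4]
0.55 [613.  45. 260.] [  2.2 -12.  -14.7]
0.45 [615.  34. 244.] [  2.  -10.5 -15.8]
0.35 [617.  25. 227.] [  1.7  -8.9 -16.8]
0.25 [618.  18. 209.] [  1.3  -7.2 -17.6]
0.15 [619.  12. 191.] [  1.   -5.4 -18.3]
0.08 [619.  10. 178.] [  0.5  -2.7 -13.1]
0.04 [620.   9. 171.] [ 0.2 -1.2 -7.5]
0.02 [620.   8. 167.] [ 0.1 -0.5 -3.8]
0 [620.   8. 163.] [ 0.1 -0.4 -3.8]
```

View pics/s1.png

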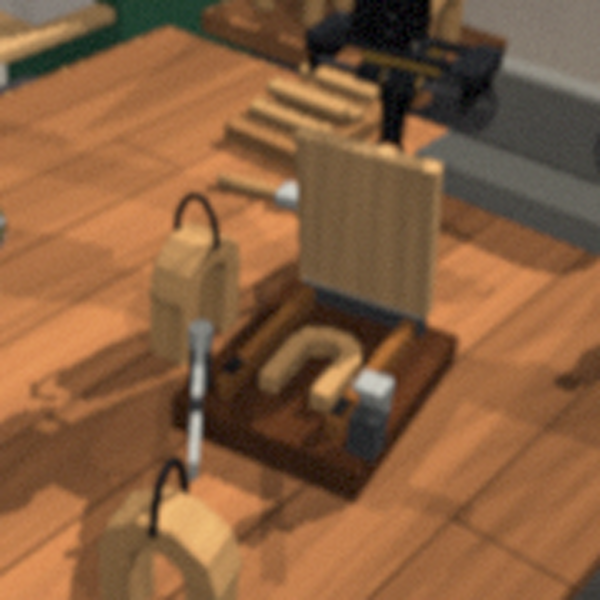

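The closed fingers are behind the cover's top edge, at about (395,120) in the crop, and nothing has been disturbed. I'll start pushing.

Call:
send_rows --rows '[{"x": 2, "y": -12, "z": 0, "roll": 0, "hand": 0}, {"x": 2, "y": -12, "z": 0, "roll": 0, "hand": 0}, {"x": 2, "y": -12, "z": 0, "roll": 0, "hand": 0}, {"x": 2, "y": -11, "z": -2, "roll": 0, "hand": 0}, {"x": 2, "y": -11, "z": -2, "roll": 0, "hand": 0}]'

```text
time: 2.05
position: [0.5905, 0.1579, 0.3321]
tool_rot: [-2.01, -2.413, -0.004]
ft_force: [-1.7, 3.5, 3.2]
grip_width: 0.006
grip_force: 2.0
```

Call:
send_rows --rows '[{"x": 2, "y": -9, "z": -2.5, "roll": 0, "hand": 0}, {"x": 2, "y": -9, "z": -2.5, "roll": 0, "hand": 0}, {"x": 1.5, "y": -9, "z": -3.5, "roll": 0, "hand": 0}, {"x": 1.5, "y": -8.5, "z": -3.5, "roll": 0, "hand": 0}, {"x": 1.5, "y": -8.5, "z": -4.5, "roll": 0, "hand": 0}, {"x": 1.5, "y": -8, "z": -4.5, "roll": 0, "hand": 0}, {"x": 1.5, "y": -8, "z": -5, "roll": 0, "hand": 0}, {"x": 1.5, "y": -7.5, "z": -5, "roll": 0, "hand": 0}]'

```text
time: 2.85
position: [0.604, 0.0888, 0.2999]
tool_rot: [2.012, 2.411, 0.0]
ft_force: [0.5, 0.9, 3.4]
grip_width: 0.002
grip_force: 1.5
```

```bash
python3 path.py | head -1
```

```text
[0.60398677 0.08881567 0.29988078] [0.53900198 0.87531328 3.44381439] 0.0019416790431174568
```

Call:
send_rows --rows '[{"x": 1.5, "y": -7.5, "z": -6, "roll": 0, "hand": 0}, {"x": 1.5, "y": -7.5, "z": -6, "roll": 0, "hand": 0}, {"x": 1, "y": -7, "z": -6.5, "roll": 0, "hand": 0}, {"x": 1, "y": -6.5, "z": -6.5, "roll": 0, "hand": 0}, {"x": 1, "y": -6, "z": -7.5, "roll": 0, "hand": 0}, {"x": 1, "y": -6, "z": -7.5, "roll": 0, "hand": 0}, {"x": 1, "y": -5.5, "z": -8, "roll": 0, "hand": 0}, {"x": 1, "y": -5, "z": -8, "roll": 0, "hand": 0}, {"x": 1, "y": -4.5, "z": -8.5, "roll": 0, "hand": 0}, {"x": 1, "y": -4.5, "z": -8.5, "roll": 0, "hand": 0}]'

```text
time: 3.85
position: [0.6144, 0.0292, 0.2264]
tool_rot: [-2.013, -2.412, 0.001]
ft_force: [-0.6, 0.2, 1.9]
grip_width: 0.005
grip_force: 1.1
```

Call:
send_rows --rows '[{"x": 0.5, "y": -3.5, "z": -9, "roll": 0, "hand": 0}, {"x": 0.5, "y": -3.5, "z": -9, "roll": 0, "hand": 0}, {"x": 0.5, "y": -2.5, "z": -8, "roll": 0, "hand": 0}, {"x": 0.5, "y": -2, "z": -6, "roll": 0, "hand": 0}, {"x": 0.5, "y": -1.5, "z": -6, "roll": 0, "hand": 0}, {"x": 0, "y": -1, "z": -5, "roll": 0, "hand": 0}, {"x": 0, "y": -1, "z": -4, "roll": 0, "hand": 0}, {"x": 0, "y": -0.5, "z": -3, "roll": 0, "hand": 0}]'

```text
time: 4.65
position: [0.6171, 0.0142, 0.177]
tool_rot: [2.012, 2.412, -0.0]
ft_force: [0.2, -1.2, 2.3]
grip_width: 0.004
grip_force: 1.0
```

Now at about 0.08 rad. I'll finish slowly and watch the force.

Call:
send_rows --rows '[{"x": 0, "y": -0.5, "z": -2.5, "roll": 0, "hand": 0}, {"x": 0, "y": -0.5, "z": -2.5, "roll": 0, "hand": 0}, {"x": 0, "y": 0, "z": -2, "roll": 0, "hand": 0}, {"x": 0, "y": 0, "z": -2, "roll": 0, "hand": 0}, {"x": 0, "y": 0, "z": -1.5, "roll": 0, "hand": 0}, {"x": 0, "y": 0, "z": -1, "roll": 0, "hand": 0}]'

```text
time: 5.25
position: [0.6172, 0.0133, 0.1657]
tool_rot: [2.012, 2.412, 0.0]
ft_force: [0.8, -0.8, 2.2]
grip_width: 0.006
grip_force: 1.0
```

Call:
send_rows --rows '[{"x": 0, "y": 0, "z": -1, "roll": 0, "hand": 0}, {"x": 0, "y": 0, "z": -1, "roll": 0, "hand": 0}, {"x": 0, "y": 0, "z": -0.5, "roll": 0, "hand": 0}, {"x": 0, "y": 0, "z": 0, "roll": 0, "hand": 0}]'

```text
time: 5.65
position: [0.6171, 0.0135, 0.1632]
tool_rot: [-2.012, -2.412, -0.0]
ft_force: [0.4, -1.8, 1.1]
grip_width: 0.004
grip_force: 0.7
```

Call:
send_rows --rows '[{"x": 0, "y": 0, "z": -0.5, "roll": 0, "hand": 0}, {"x": 0, "y": 0, "z": -0.5, "roll": 0, "hand": 0}, {"x": 0, "y": 0, "z": 0, "roll": 0, "hand": 0}]'

```text
time: 5.95
position: [0.6171, 0.0135, 0.1632]
tool_rot: [-2.012, -2.412, -0.001]
ft_force: [-1.7, -0.4, 6.2]
grip_width: 0.004
grip_force: 3.3
```

Call:
send_rows --rows '[{"x": 0, "y": 0, "z": -0.7, "roll": 0, "hand": 0}, {"x": 0, "y": 0, "z": 0, "roll": 0, "hand": 0}, {"x": 0, "y": 0, "z": 0, "roll": 0, "hand": 0}]'

```text
time: 6.25
position: [0.6171, 0.0135, 0.1631]
tool_rot: [-2.012, -2.412, -0.001]
ft_force: [-2.9, -0.8, 9.9]
grip_width: 0.009
grip_force: 4.9
```

The cover is down on its stops: TCP z has stopped changing while the force climbs to about 10 N. Next I'll lift off, check the cover, and plan the bar swing.

Call:
send_rows --rows '[{"x": 0, "y": 0, "z": 10, "roll": 0, "hand": 0}, {"x": 0, "y": 0, "z": 30, "roll": 0, "hand": 0}, {"x": 0, "y": -10, "z": 40, "roll": 0, "hand": 0}, {"x": -20, "y": -40, "z": 15, "roll": 0, "hand": 0}, {"x": -20, "y": -40, "z": 0, "roll": 0, "hand": 0}, {"x": 0, "y": 0, "z": 0, "roll": 0, "hand": 0}]'

```text
time: 6.85
position: [0.5746, -0.0842, 0.2579]
tool_rot: [2.023, 2.401, -0.003]
ft_force: [-0.5, -0.9, 1.3]
grip_width: 0.005
grip_force: 0.0
```

```bash
python3 - <<'E'
from h import *
from bench import *
p=np.load('p.npy');s=get_state();prev=s['position']*1000;print(prev,s['ft_force'])
for b,e in [(p[4],30),(p[4],10),(p[4],0)]+[(x,0) for x in (.95,.8,.65,.5,.35,.2,.1,.05,0)]:
    o=4+15*np.sin(b)+9.5*np.cos(b)+e
    q=w(p,bar(105,175,b,o))[0]*1000;print(round(b,2),q.round(0),(q-prev).round(1));prev=q
a=get_image('scene')[100:280,260:440];cv2.imwrite('pics/s2.png',cv2.resize(a,(600,600),interpolation=cv2.INTER_CUBIC))
E
```

```text
[574.58651174 -84.1826049  257.87140067] [-0.50247113 -0.93548189  1.28977152]
1.06 [ 557. -143.  175.] [-17.3 -58.9 -82.9]
1.06 [ 573. -130.  175.] [15.4 12.8  0. ]
1.06 [ 580. -124.  175.] [7.7 6.4 0. ]
0.95 [ 591. -118.  175.] [10.2  6.2  0. ]
0.8 [ 603. -107.  175.] [12.7 10.3  0. ]
0.65 [615. -95. 175.] [11.2 12.5  0. ]
0.5 [624. -81. 175.] [ 9.2 14.4  0. ]
0.35 [631. -64. 175.] [ 6.8 16.   0. ]
0.2 [635. -47. 175.] [ 4.2 17.2  0. ]
0.1 [636. -35. 175.] [ 1.2 11.9  0. ]
0.05 [636. -29. 175.] [0.1 6.  0. ]
0 [636. -23. 175.] [-0.3  6.   0. ]
```

View pics/s2.png

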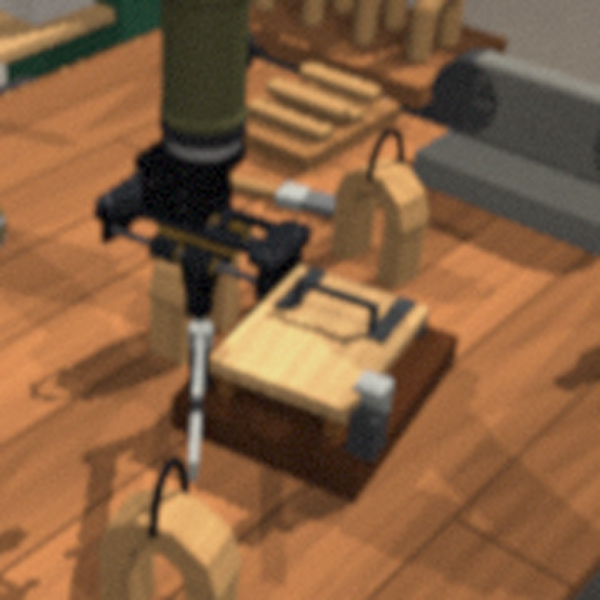

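The cover is flat, with its free edge running from about (215,365) to (345,410), and the bar is unmoved from (200,330) to (195,470). I'll move to the bar's outer side and descend.

Call:
send_rows --rows '[{"x": -12, "y": -33, "z": 0, "roll": 0, "hand": 0}, {"x": -12, "y": -33, "z": 0, "roll": 0, "hand": 0}, {"x": 0, "y": 0, "z": -30, "roll": 0, "hand": 0}, {"x": 0, "y": 0, "z": -30, "roll": 0, "hand": 0}, {"x": 0, "y": 0, "z": -23, "roll": 0, "hand": 0}, {"x": 0, "y": 0, "z": 0, "roll": 0, "hand": 0}]'

```text
time: 7.5
position: [0.5512, -0.1405, 0.1698]
tool_rot: [-2.006, -2.409, 0.006]
ft_force: [0.1, -0.3, 0.5]
grip_width: 0.003
grip_force: 0.0
```

Call:
send_rows --rows '[{"x": 10, "y": 3, "z": 5, "roll": 0, "hand": 0}, {"x": 10, "y": 6, "z": 0, "roll": 0, "hand": 0}, {"x": 10, "y": 7, "z": 0, "roll": 0, "hand": 0}, {"x": 7, "y": 5, "z": 0, "roll": 0, "hand": 0}, {"x": 8, "y": 6, "z": 0, "roll": 0, "hand": 0}, {"x": 7, "y": 5, "z": 0, "roll": 0, "hand": 0}, {"x": 6, "y": 6, "z": 0, "roll": 0, "hand": 0}, {"x": 5, "y": 6, "z": 0, "roll": 0, "hand": 0}]'

```text
time: 8.3
position: [0.6164, -0.0983, 0.1784]
tool_rot: [-2.012, -2.412, 0.001]
ft_force: [-1.2, -0.6, 1.0]
grip_width: 0.005
grip_force: 0.4
```

Call:
send_rows --rows '[{"x": 4, "y": 7, "z": -3, "roll": 0, "hand": 0}, {"x": 4, "y": 7, "z": 0, "roll": 0, "hand": 0}, {"x": 3, "y": 8, "z": 0, "roll": 0, "hand": 0}, {"x": 3, "y": 8, "z": 0, "roll": 0, "hand": 0}, {"x": 2, "y": 8, "z": 0, "roll": 0, "hand": 0}, {"x": 2, "y": 8, "z": 0, "roll": 0, "hand": 0}, {"x": 1, "y": 6, "z": 0, "roll": 0, "hand": 0}, {"x": 0, "y": 5, "z": 0, "roll": 0, "hand": 0}]'

```text
time: 9.1
position: [0.6354, -0.0409, 0.1757]
tool_rot: [2.012, 2.412, 0.001]
ft_force: [0.0, -0.9, -0.7]
grip_width: 0.005
grip_force: 0.4
```

Call:
send_rows --rows '[{"x": 0, "y": 4, "z": 0, "roll": 0, "hand": 0}, {"x": 0, "y": 4, "z": 0, "roll": 0, "hand": 0}, {"x": 0, "y": 3, "z": 0, "roll": 0, "hand": 0}, {"x": 0, "y": 2, "z": 0, "roll": 0, "hand": 0}, {"x": 0, "y": 0, "z": 0, "roll": 0, "hand": 0}]'

```text
time: 9.6
position: [0.6351, -0.0282, 0.1756]
tool_rot: [-2.012, -2.413, -0.001]
ft_force: [0.7, 0.9, -0.7]
grip_width: 0.003
grip_force: 0.0
```

Call:
send_rows --rows '[{"x": 0, "y": 2, "z": 0, "roll": 0, "hand": 0}, {"x": 0, "y": 2, "z": 0, "roll": 0, "hand": 0}, {"x": 0, "y": 0, "z": 0, "roll": 0, "hand": 0}]'

```text
time: 9.9
position: [0.6351, -0.0243, 0.1756]
tool_rot: [-2.012, -2.413, -0.0]
ft_force: [0.3, -0.5, -1.1]
grip_width: 0.006
grip_force: 0.0
```

Call:
send_rows --rows '[{"x": 0, "y": 1, "z": 0, "roll": 0, "hand": 0}, {"x": 0, "y": 1, "z": 0, "roll": 0, "hand": 0}, {"x": 0, "y": 1, "z": 0, "roll": 0, "hand": 0}, {"x": 0, "y": 0, "z": 0, "roll": 0, "hand": 0}]'

```text
time: 10.3
position: [0.6351, -0.0236, 0.1756]
tool_rot: [2.013, 2.41, -0.003]
ft_force: [-0.1, -4.8, -0.1]
grip_width: 0.003
grip_force: 2.4
```

Call:
send_rows --rows '[{"x": 0, "y": 1, "z": 0, "roll": 0, "hand": 0}, {"x": 0, "y": 0.5, "z": 0, "roll": 0, "hand": 0}, {"x": 0, "y": 0, "z": 0, "roll": 0, "hand": 0}]'

```text
time: 10.6
position: [0.6351, -0.0235, 0.1756]
tool_rot: [2.013, 2.408, -0.005]
ft_force: [-0.4, -7.0, 0.7]
grip_width: -0.001
grip_force: 3.5
```

The bar has stopped at the predicted home position. I'll back off and look.

Call:
send_rows --rows '[{"x": 0, "y": -5, "z": 0, "roll": 0, "hand": 0}, {"x": 0, "y": -15, "z": 0, "roll": 0, "hand": 0}, {"x": -10, "y": -20, "z": 0, "roll": 0, "hand": 0}, {"x": 0, "y": 0, "z": 40, "roll": 0, "hand": 0}, {"x": 0, "y": 0, "z": 50, "roll": 0, "hand": 0}, {"x": -10, "y": -40, "z": 30, "roll": 0, "hand": 0}, {"x": -10, "y": -40, "z": 0, "roll": 0, "hand": 0}, {"x": 0, "y": -40, "z": 0, "roll": 0, "hand": 0}, {"x": 0, "y": 0, "z": 0, "roll": 0, "hand": 0}]'

```text
time: 11.5
position: [0.6033, -0.1876, 0.2961]
tool_rot: [2.023, 2.399, -0.003]
ft_force: [-0.6, -0.8, -0.4]
grip_width: 0.004
grip_force: 0.0
```

```bash
python3 - <<'E'
from h import *
from bench import *
p=np.load('p.npy');s=get_state();print(s['position'],s['ft_force'])
a=get_image('scene')[100:280,260:440];A=cv2.resize(a,(400,400),interpolation=cv2.INTER_CUBIC)
b=get_image('top')[110:230,220:340];B=cv2.resize(b,(400,400),interpolation=cv2.INTER_CUBIC)
cv2.imwrite('pics/end.png',np.hstack([A,B]))
P=w(p,[bar(130,132,0),bar(205,119,0),(-95,-100,122),cov(80,210,18,0),cov(-80,210,18,0)])
print(((proj(get_calibration('scene'),P)-[260,100])*400/180).round().tolist());print(((proj(get_calibration('top'),P)-[220,110])*400/120+[400,0]).round().tolist())
E
```

```text
[ 0.60332333 -0.18764291  0.29606505] [-0.56527416 -0.81856951 -0.42184401]
[[209.0, 240.0], [254.0, 264.0], [134.0, 218.0], [231.0, 274.0], [138.0, 239.0]]
[[711.0, 166.0], [699.0, 100.0], [733.0, 290.0], [714.0, 133.0], [740.0, 279.0]]
```

View pics/end.png

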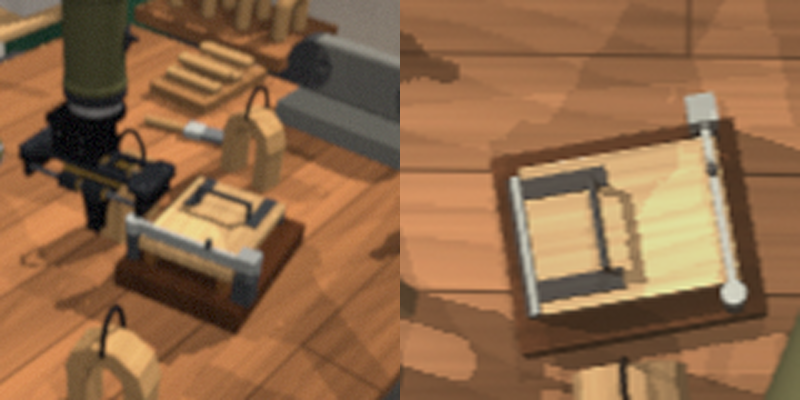

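The cover is flat. The bar lies in the catch with its post at about (711,168) against a predicted home of (711,166), and all the forms are still in place. I'll hand in.

```bash
python3 -c "
from bench import *
print(close_job())"
```

```text
the job is handed in; nothing more can be done
None
```

The cover was lowered gently onto its stops (about 10 N at the end), the bar was then swung home into its catch, the arm was clear of everything in the last pictures, and the job is handed in (no verdict was returned).

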